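# Thread the plunger rod into the cookie press and hold it ready for its stamp

## Robot

A 6-joint arm with a two-finger parallel gripper is mounted at the origin on the work surface. World frame = base frame: x ahead of the robot, y to its left, z up, the work surface at z = 0. Lengths are in mm, angles in degrees, forces in N, time in s.
With the tool pointing down it reaches from about 350 to 850 mm from the base axis. Payload 8.1 kg.
Tool frame: the origin (TCP) lies midway between the tips of the shut fingers; the grasp point (between the pads) lies 19 mm behind it; z points along the fingers, y is the line along which they close (so a half turn about z gives the same grasp; the last joint's range is limited). The gripper opens to 85 mm and grips with 20 to 120 N. Pads are 22 mm wide; open, the fingers measure 114 mm over their backs; the gripper's body (76 mm by 85 mm) begins 54 mm behind the grasp point. The pads swing forward as they close: fully open they stand 13 mm farther back than shut.
Start: joints at [67.643, 7.471, 85.268, -0, 87.261, -4.893], TCP at [180.04, 572.356, 231.292] pointing down, gripper open.
Joint ranges: [-169.43, 169.43], [-51.17, 129.36], [1.28, 143.12], [-76.62, 256.62], [0, 156.53], [-152.29, 152.29]. Speed limits (degrees/s): [136.94, 136.94, 159.86, 180, 180, 180].

## Interface

Orientations are given as [roll, pitch, yaw] about the fixed x, y, z axes, in that order (R = Rz(yaw) Ry(pitch) Rx(roll)).
In Python, from bench import r, snapshot, hand_in gives the robot as it stands (r), with the cameras as plain functions and the job as plain functions.
- The arm moves only by the tool move_tool, called after "Emit:" in YAML: its name, and indented under it one key for each argument. Schema: {"type":"object","properties":{"increments":{"type":"array","items":{"type":"object","properties":{"r":{"type":"array","items":{"type":"number"},"minItems":3,"maxItems":3},"trans":{"type":"array","items":{"type":"number"},"minItems":3,"maxItems":3},"finger_gap":{"type":"number"}},"additionalProperties":false,"required":["finger_gap"]},"minItems":1,"maxItems":8},"clamp_n":{"type":"number"},"only":{"type":"string"},"quiet":{"type":"boolean"},"lines":{"type":"string"}},"required":["increments"],"additionalProperties":false}. increments is a list of rows, 1 to 8 of them, each an object with the fields r (a list: a rotation vector rx, ry, rz in degrees), trans (a list: dx, dy, dz in mm), finger_gap (the finger opening in mm); a field left out counts as zero (the opening has to be given); each row is the pose to reach, as a shift and turn from the pose commanded when the call began, along the tool's axes at that moment; what a row does not reach only later rows make up. A row lasts 1/8 s, in which the tool goes at most 62.5 mm and 10.7 degrees, less where a joint would pass 70% of its speed; a pose out of reach is approached as far as the arm can. The fingers move at their own pace and stop on an object; clamp_n is the grip in N (left out, the last holds). Time passes only in rows, so rows that do not move let the fingers close. The tool returns the time, the measured TCP pose, the force, the opening and the grip force at its end. only (a regular expression) keeps the lines of the reply that match it, lines (a string "A,B") keeps lines A to B, and quiet returns only ok. Input that does not fit is refused with a message, and nothing moves.
- r.sense(): the state, without advancing time (a new reading comes with each control period).
- snapshot(name): name is "scene" or "top" or "wrist"; returns a dict with "pixels" (384x512x3 uint8, blue, green, red), "fx", "fy", "cx", "cy" (pixels), "D" ([k1, k2, p1, p2, k3] as OpenCV has them; the pictures are not rectified), "pose" (4x4, takes a point from camera to world coordinates). Camera axes: x right, y up, looking along -z (the intrinsics and any distortion apply to the point x, -y, -z); pixel columns grow to the right and rows downward; lengths in mm; the calibration is good to about 2 mm. A picture is of the moment at which its call begins. There is no depth.
- hand_in(): hands the job in; it is judged then, once.
The state is a dict: "time": time; "joint_pos": joint angles; "qd": joint speeds; "joint_efforts": joint torques, N m; "tool_pos": TCP position; "tcp_rot": TCP orientation; "ft_force": force on the tool from outside, world axes, zero at the start; "wrist_torque": the same for the moment, N m; "finger_gap": finger opening in mm; "grip_force": force on a finger pad.
Only numpy, scipy, OpenCV 4.12 (cv2) and the standard library are available. Lean on these libraries where they do the work, as an engineer would, in place of code of your own. Each camera call takes 0.05 s, during which the arm holds its last target. There are 200 camera calls.

## Task

Slide the black transport lock on top of the red cookie press all the way to its end stop, so that it uncovers the upper brass guide. Then take the plunger rod out of the wooden block by its handle and thread it down through the upper and then the lower guide, until its end sticks out about 20 mm below the lower guide and the handle is still clear above the upper one. Finish while holding it still right there, in the gripper, so that I can screw a stamp onto its end, and leave the other things on the table where they are.

Things in the scene. Friction and masses are not known exactly. Their poses are not given: they have to be found in the camera images.
- press: red cookie press, fixed: base 100 x 190 x 10 mm (x, y, z), column at its +y end, two level arms one above the other reaching from it to -y, 56 mm wide, 16 mm thick, undersides 50 and 106 mm above the table. Each arm's end is a brass guide with a 15 mm upright bore; both bores share the axis at local (0, -45 mm). Lock rails stand up to 8 mm above the upper arm. Origin: centre of the underside, z up
- upper_guide (a point): centre of the upper bush's bore at its top mouth, 122 mm above the table (the bore is 16 mm long)
- lower_guide (a point): centre of the lower bush's bore at its top mouth, 66 mm above the table (the bore is 16 mm long and ends 50 mm above the table; the base plate's top is 40 mm below that end)
- lock (a joint): transport lock on the upper arm: steel blade 24 mm wide, 4 mm thick, with a black grip, slides along the press's +y, away from the bores. Value in m: 0 to 0.010 at the start, the blade covering the upper bore; 0.050 at the end stop, bore clear. About 2.5 N of friction; it stays where left
- lock_grip (a point): centre of the top of the lock's black grip (22 mm along the press's x, 18 mm along its y, 30 mm high above the blade, its top 156.5 mm above the table, a yellow line on it); moves with the lock
- block: dark wooden storage block, fixed, 75 x 75 x 125 mm, with a 15 mm bore down its middle in which the rod hangs at the start, its handle resting on the block's top. Origin: centre of its underside
- rod: plunger rod, about 0.13 kg: steel shaft 12 mm in diameter, 110 mm long, its last 10 mm tapering to a 6 mm flat end; on top a plain round beech handle, 32 mm in diameter and 42 mm high, with a red band. Origin: centre of the lower end; z along the rod to the handle (upright at the start)
- rod_tip (a point): centre of the rod's lower (tapered) end
- handle_bottom (a point): point on the rod's axis at the underside of its handle, 110 mm above rod_tip; the handle reaches from here to 42 mm higher
- flour: white flour jar with a blue cap, 72 mm across, 150 mm high; a bystander, loose
- round_cutter: round steel cookie cutter, 64 mm across, 25 mm high; a bystander, loose
- star_cutter: aluminium star cookie cutter, 68 mm across, 22 mm high; a bystander, loose
- stamp: terracotta cookie stamp, 60 mm across, 30 mm high; a bystander, loose
- mug: blue mug, 80 mm across, 90 mm high; a bystander, loose
- spatula: wooden-handled spatula lying flat, about 0.3 m long; a bystander, loose
- rolling_pin: wooden rolling pin lying flat, 48 mm thick, 290 mm long; a bystander, loose
- sprinkles: yellow jar with a red cap, 50 mm across, 90 mm high; a bystander, loose

How it is judged:
By the outcome, as a careful person would: the job done as asked, in the order asked, and still so for the second after the job is handed in, while the arm keeps its last pose, push and grip.
It also fails if it takes over 61 s, if anything falls off the work surface, if the arm or the gripper's body presses on something with over 40 N, if the wrist force passes 120 N, or if a joint passes its speed limit or range.

## Working session

There is one attempt and no reset: what is moved stays moved. The work goes in short steps, Python scripts to look and compute and a tool call to move; the robot and the scene stay as the last step left them, time stands still between calls to the robot, and variables do not carry over. Pictures are saved under pics/ and viewed, at most 10 in all, crops included, and the job is handed in when it is done.

```bash
ls; mkdir -p pics
```

Create h.py:
```python
import numpy as np, cv2
from bench import r, snapshot, hand_in
from scipy.spatial.transform import Rotation as R
def snap(n,f=None):
    s=snapshot(n); s['pixels']=np.array(s['pixels'],np.uint8); s['pose']=np.array(s['pose'])
    if f: cv2.imwrite('pics/'+f,s['pixels'])
    return s
def K(s): return np.array([[s['fx'],0,s['cx']],[0,s['fy'],s['cy']],[0,0,1.]])
def ray(s,uv):
    p=cv2.undistortPoints(np.array(uv,float).reshape(-1,1,2),K(s),np.array(s['D'],float))[0,0]
    P=s['pose']; return P[:3,3],P[:3,:3]@np.array([p[0],-p[1],-1.])
def onz(s,uv,z):
    o,d=ray(s,uv); return o+d*(z-o[2])/d[2]
def tri(obs):
    A=np.zeros((3,3));b=np.zeros(3);L=[]
    for s,uv in obs:
        o,d=ray(s,uv);d=d/np.linalg.norm(d);M=np.eye(3)-np.outer(d,d);A+=M;b+=M@o;L.append((M,o))
    p=np.linalg.solve(A,b); return p,[np.linalg.norm(M@(p-o)) for M,o in L]
def proj(s,X):
    P=s['pose']; c=P[:3,:3].T@(np.array(X,float)-P[:3,3]); c=c*[1,-1,-1]
    return cv2.projectPoints(c.reshape(1,1,3),np.zeros(3),np.zeros(3),K(s),np.array(s['D'],float))[0].ravel()
def rel(v):  # world shift -> tool axes
    t=r.sense(); return Rm().T@np.array(v)
def Rm(): return R.from_euler('xyz',r.sense()['tcp_rot'],degrees=True).as_matrix()
```

Run:
```python
from h import *
a=snap('scene');b=snap('top');c=snap('wrist')
cv2.imwrite('pics/a.png',cv2.resize(a['pixels'],(800,600)));cv2.imwrite('pics/b.png',cv2.resize(b['pixels'],(800,600)))
for s in(a,b,c): print(np.round(s['pose'],2).tolist(),s['fx'],s['D'])
s=r.sense();print(s)
```

```text
bench.py
pics
[[0.15, -0.64, 0.75, 1554.73], [0.99, 0.09, -0.12, -139.67], [0.01, 0.76, 0.65, 984.78], [0.0, 0.0, 0.0, 1.0]] 452.27295741214533 [0.04997409 0.         0.         0.         0.        ]
[[0.01, 0.99, -0.11, 413.02], [-1.0, 0.01, 0.01, 33.05], [0.01, 0.11, 0.99, 1427.3], [0.0, 0.0, 0.0, 1.0]] 399.91145557911625 [-0.09136993  0.          0.          0.          0.        ]
[[0.3, -0.91, -0.28, 107.55], [0.95, 0.29, 0.09, 593.95], [-0.0, -0.3, 0.95, 372.92], [0.0, 0.0, 0.0, 1.0]] 279.36390835034445 [-0.02789372  0.          0.          0.          0.        ]
{'time': 0.15, 'joint_pos': array([ 6.76431320e+01,  7.50499497e+00,  8.53140221e+01,  7.03857126e-05,
        8.72626298e+01, -4.89216437e+00]), 'qd': array([-0.00655784, -0.22911295, -0.21689978, -0.04956084, -0.0655883 ,
       -0.02990926]), 'joint_efforts': array([ 2.77167874e-04, -5.70071626e+01, -5.01151407e+01, -1.34225879e-04,
        1.00232178e-02, -4.78546568e-06]), 'tool_pos': array([179.87995221, 571.96112562, 230.49609022]), 'tcp_rot': array([-1.79918657e+02, -7.03294070e-03,  1.62535288e+02]), 'ft_force': array([-0.1009345 ,  0.42927352,  0.38509554]), 'wrist_torque': array([ 0.00374279, -0.02978686,  0.02518908]), 'grip_force': 0.0, 'finger_gap': 85.71165538956134}
```

View pics/a.png

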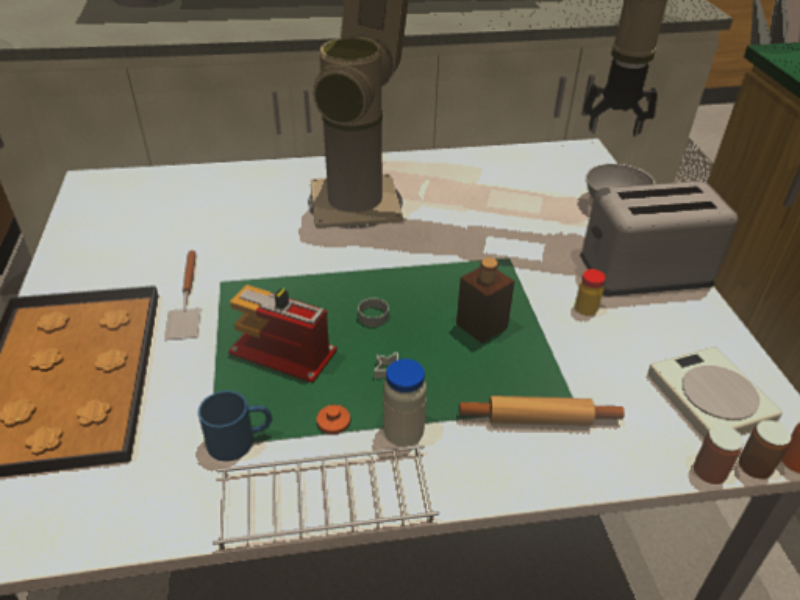

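View pics/b.png

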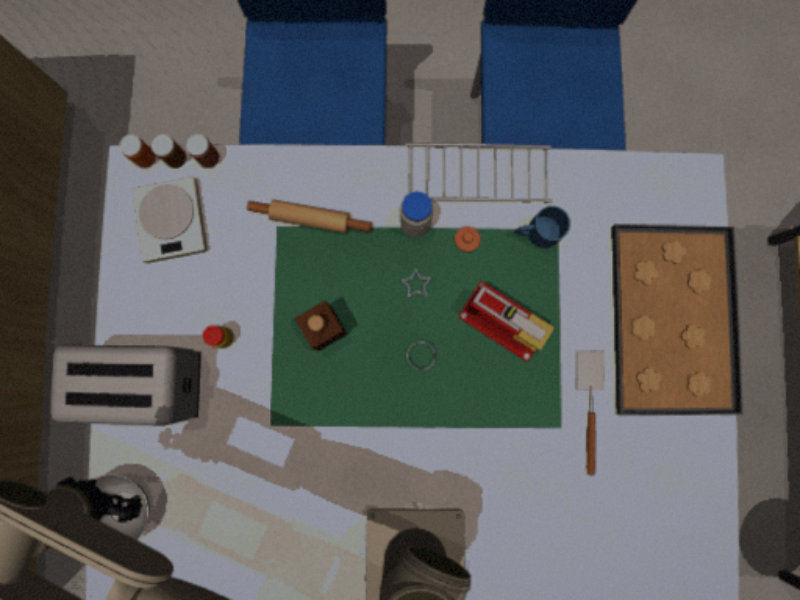

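Scene view: press around (285,330), lock grip at (282,297), block at (485,310), rod handle at (489,270). Top view: handle at (317,323), lock grip with its yellow line at (511,312), brass arm end near (538,332).

Run:
```python
from h import *
a=snap('scene');b=snap('top')
k=.64
def blob(s,c,w,f):
    x,y=int(c[0]*k),int(c[1]*k);hsv=cv2.cvtColor(s['pixels'],cv2.COLOR_BGR2HSV)
    m=np.zeros(hsv.shape[:2],np.uint8);m[y-w:y+w,x-w:x+w]=f(hsv)[y-w:y+w,x-w:x+w]
    n,l,st,ce=cv2.connectedComponentsWithStats(m)
    i=1+np.argmax(st[1:,4]);return ce[i],st[i]
yl=lambda h:((h[...,0]>22)&(h[...,0]<36)&(h[...,1]>150)&(h[...,2]>100)).astype(np.uint8)
wd=lambda h:((h[...,0]>7)&(h[...,0]<18)&(h[...,1]>60)&(h[...,2]>125)).astype(np.uint8)
A,sa=blob(a,(282,297),8,yl);B,sb=blob(b,(511,312),8,yl);print(A,sa,B,sb)
print('lock',tri([(a,A),(b,B)]))
A,sa=blob(a,(489,268),12,wd);B,sb=blob(b,(316,323),10,wd);print(A,sa,B,sb)
print('handle',tri([(a,A),(b,B)]),onz(b,B,167))
for p in [(477,284),(551,330),(531,352),(460,317),(527,357)]: print(p,onz(b,np.array(p)*k,122 if p[0] in(477,551,531) else 10))
```

```text
[179. 187.] [177 185   5   5  13] [326.75 199.25] [325 197   4   5   8]
lock (array([ 538.30036437, -189.92504838,  157.30151358]), [np.float64(0.47845691805039403), np.float64(0.47845691805032814)])
[312.61016949 167.05084746] [308 163  10   8  59] [201.49122807 206.21052632] [198 202   8   9  57]
handle (array([511.15489087, 208.64849247, 167.77394945]), [np.float64(0.4633114606887286), np.float64(0.46331146068859075)]) [511.11452664 208.29838098 167.        ]
(477, 284) [ 599.09405765 -125.78797024  122.        ]
(551, 330) [ 503.03529381 -282.26493635  122.        ]
(531, 352) [ 456.46214112 -239.17759602  122.        ]
(460, 317) [ 538.64117038 -100.28180227   10.        ]
(527, 357) [ 448.7702599  -253.23833997   10.        ]
```

Emit:
move_tool:
  increments:
    - {"r": [0, 0, 10], "trans": [-25, -30, -60], "finger_gap": 85}
    - {"r": [0, 0, 20], "trans": [-75, -85, -90], "finger_gap": 85}
    - {"r": [0, 0, 30], "trans": [-120, -130, -90], "finger_gap": 85}
    - {"r": [0, 0, 40], "trans": [-165, -180, -90], "finger_gap": 85}
    - {"r": [0, 0, 50], "trans": [-210, -230, -90], "finger_gap": 85}
    - {"r": [0, 0, 51.5], "trans": [-255, -280, -90], "finger_gap": 85}
    - {"r": [0, 0, 51.5], "trans": [-285, -310, -90], "finger_gap": 85}
    - {"r": [0, 0, 51.5], "trans": [-285, -310, -90], "finger_gap": 85}

```text
time: 1.25
tool_pos: [359.9, 188.1, 321.4]
tcp_rot: [180.0, 0.0, 110.8]
ft_force: [-0.1, 0.9, 0.2]
finger_gap: 84.9
grip_force: 0.0
```

Emit:
move_tool:
  increments:
    - {"r": [0, 0, 10], "trans": [-60, 4, 0], "finger_gap": 85}
    - {"r": [0, 0, 20], "trans": [-120, 9, 0], "finger_gap": 85}
    - {"r": [0, 0, 30], "trans": [-180, 13, 0], "finger_gap": 85}
    - {"r": [0, 0, 40], "trans": [-240, 18, 0], "finger_gap": 85}
    - {"r": [0, 0, 50], "trans": [-300, 22, 0], "finger_gap": 85}
    - {"r": [0, 0, 51], "trans": [-360, 27, 0], "finger_gap": 85}
    - {"r": [0, 0, 51], "trans": [-420, 31, 0], "finger_gap": 85}
    - {"r": [0, 0, 51], "trans": [-420, 31, 0], "finger_gap": 85}

```text
time: 2.25
tool_pos: [538.7, -193.3, 318.8]
tcp_rot: [-179.8, 0.1, 59.8]
ft_force: [-0.1, -0.4, 0.3]
finger_gap: 84.6
grip_force: 0.0
```

Run:
```python
from h import *
c=snap('wrist');cv2.imwrite('pics/c.png',cv2.resize(c['pixels'],(800,600)))
print(r.sense()['joint_pos'],r.sense()['tool_pos'],r.sense()['tcp_rot'],r.sense()['ft_force'])
for X in [(538,-190,156.5)]: print(proj(c,X))
```

```text
[-2.47083628e+01  2.07283487e+00  8.18309157e+01  1.89053813e-03
  9.62606174e+01  5.41446839e+00] [ 538.41850919 -191.36698361  319.67885316] [-1.79836188e+02  1.36382395e-02  5.98773918e+01] [ 0.2848375  -0.44524668  0.08578448]
[248.56735235 170.03874565]
```

View pics/c.png

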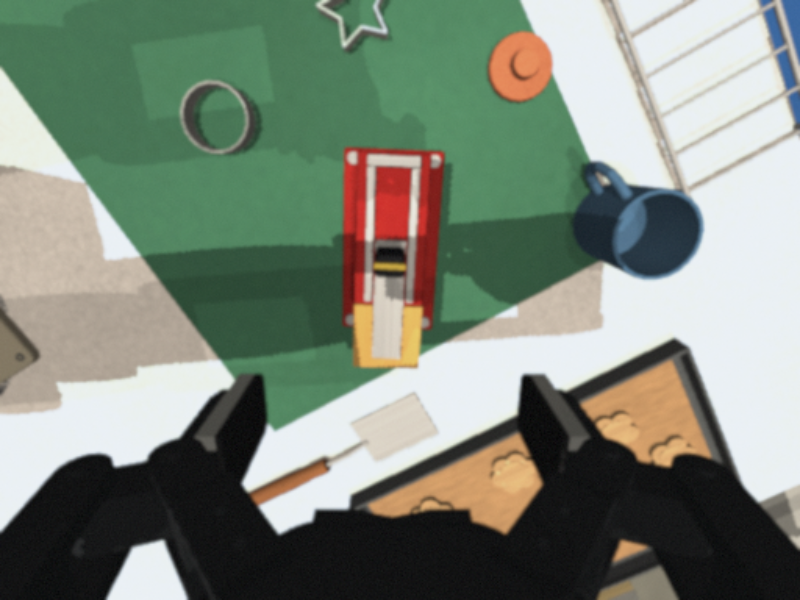

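The lock grip's yellow line is at (390,268), brass arm end at (353–423, 306–367), press upright in the image so yaw is about right. Measuring the brass outline and the line at their planes.

Run:
```python
from h import *
c=snap('wrist');h=cv2.cvtColor(c['pixels'],cv2.COLOR_BGR2HSV);k=.64
def m(x0,y0,x1,y1,lo,hi):
    q=cv2.inRange(h,lo,hi);z=np.zeros_like(q);z[y0:y1,x0:x1]=q[y0:y1,x0:x1];return z
y=m(235,155,265,180,(20,130,90),(36,255,255));ys,xs=np.nonzero(y);u=(xs.mean(),ys.mean());print('line',u,xs.min(),xs.max(),len(xs),onz(c,u,156.5))
# red upper arm + brass: left/right outer edges of red/brass across rows
br=m(215,190,280,240,(12,90,100),(30,255,255))
L=[];Rr=[]
for row in range(200,232,3):
    x=np.nonzero(br[row])[0]; 
    if len(x)>10: L.append(onz(c,(x[0]-.5,row),122));Rr.append(onz(c,(x[-1]+.5,row),122))
L=np.array(L);Rr=np.array(Rr);print(np.linalg.norm(L-Rr,axis=1).round(1))
for E in(L,Rr,(L+Rr)/2):
    d=np.polyfit(E[:,1],E[:,0],1);print('yaw dir of +y',90-np.degrees(np.arctan(d[0])))
M=(L+Rr)/2;print(M[0],M[-1])
ys,xs=np.nonzero(br);print(ys.min(),ys.max(),onz(c,(248.5,ys.max()+.5),122))
# rails: bright low-saturation
q=m(225,95,275,200,(0,0,130),(180,70,255))
P=[];
for row in list(range(105,150,5)):
    x=np.nonzero(q[row])[0]
    if len(x)>2:P.append(onz(c,((x[0]+x[-1])/2,row),130))
P=np.array(P);print(P[0],P[-1],'yaw',90-np.degrees(np.arctan(np.polyfit(P[:,1],P[:,0],1)[0])))
```

```text
line (np.float64(250.1747572815534), np.float64(171.4271844660194)) 241 260 103 [ 538.51818403 -190.4333654   156.5       ]
[58.1 57.  57.2 58.8 57.6 57.8 56.7 56.9 57.1 56.  54.9]
yaw dir of +y 58.69953598977114
yaw dir of +y 55.62462576464892
yaw dir of +y 57.13866679021848
[ 513.75116501 -229.64851023  122.        ] [ 489.9811648  -265.10051666  122.        ]
195 235 [ 487.62536064 -273.1367981   122.        ]
[ 571.67685489 -127.05595175  130.        ] [ 552.21418045 -168.55928274  130.        ] yaw 61.656717422303785
```

Emit:
move_tool:
  increments:
    - {"trans": [0, 0, 50], "finger_gap": 60}
    - {"trans": [0, 0, 100], "finger_gap": 50}
    - {"trans": [0, 0, 150], "finger_gap": 45}
    - {"trans": [0, 0, 180], "finger_gap": 45}
    - {"trans": [0, 0, 182], "finger_gap": 45}
    - {"trans": [0, 0, 182], "finger_gap": 45}
    - {"trans": [0, 0, 182], "finger_gap": 10}
    - {"trans": [0, 0, 182], "finger_gap": 10}
  clamp_n: 50

```text
time: 3.35
tool_pos: [538.7, -189.3, 142.0]
tcp_rot: [180.0, -0.0, 60.0]
ft_force: [-8.9, 6.1, 14.3]
finger_gap: 20.8
grip_force: 49.8
```

Emit:
move_tool:
  increments:
    - {"finger_gap": 10}
    - {"finger_gap": 10}
    - {"finger_gap": 10}
    - {"finger_gap": 10}

```text
time: 3.85
tool_pos: [538.7, -189.4, 142.0]
tcp_rot: [180.0, -0.0, 60.0]
ft_force: [-8.8, 5.9, 12.8]
finger_gap: 20.2
grip_force: 49.6
```

Emit:
move_tool:
  increments:
    - {"trans": [2, 0, -3], "finger_gap": 10}
    - {"trans": [10, 0, -3], "finger_gap": 10}
    - {"trans": [18, 0, -3], "finger_gap": 10}
    - {"trans": [26, 0, -3], "finger_gap": 10}
    - {"trans": [34, 0, -3], "finger_gap": 10}
    - {"trans": [38, 0, -3], "finger_gap": 10}
    - {"trans": [38, 0, -3], "finger_gap": 10}

```text
time: 4.72
tool_pos: [559.2, -156.6, 142.2]
tcp_rot: [179.8, -0.0, 60.1]
ft_force: [7.4, -4.8, -12.4]
finger_gap: 20.8
grip_force: 50.6
```

Emit:
move_tool:
  increments:
    - {"trans": [3, 0, 0], "finger_gap": 10}
    - {"trans": [6, 0, 0], "finger_gap": 10}
    - {"trans": [8, 0, 0], "finger_gap": 10}
    - {"trans": [8, 0, 0], "finger_gap": 10}

```text
time: 5.22
tool_pos: [562.9, -150.8, 142.3]
tcp_rot: [179.8, 0.1, 60.0]
ft_force: [7.8, -9.2, -14.0]
finger_gap: 20.8
grip_force: 50.5
```

Emit:
move_tool:
  increments:
    - {"trans": [2, 0, 1], "finger_gap": 10}
    - {"trans": [3, 0, 1], "finger_gap": 10}
    - {"trans": [4, 0, 1], "finger_gap": 10}
    - {"trans": [4, 0, 1], "finger_gap": 10}

```text
time: 5.72
tool_pos: [563.1, -150.6, 142.2]
tcp_rot: [179.8, 0.4, 59.9]
ft_force: [-6.6, -21.3, -3.5]
finger_gap: 20.5
grip_force: 51.3
```

Emit:
move_tool:
  increments:
    - {"trans": [1, 0, 0], "finger_gap": 10}
    - {"trans": [2, 0, 0], "finger_gap": 10}
    - {"trans": [2, 0, 0], "finger_gap": 10}

```text
time: 6.1
tool_pos: [563.2, -150.5, 142.2]
tcp_rot: [179.8, 0.5, 59.9]
ft_force: [-10.6, -27.8, -2.4]
finger_gap: 20.7
grip_force: 51.4
```

Emit:
move_tool:
  increments:
    - {"trans": [-3, 0, 0], "finger_gap": 10}
    - {"trans": [-5, 0, 0], "finger_gap": 10}
    - {"trans": [-5, 0, 0], "finger_gap": 60}
    - {"trans": [-5, 0, 0], "finger_gap": 60}
    - {"trans": [-5, 0, 0], "finger_gap": 60}
    - {"trans": [-5, 0, -40], "finger_gap": 60}
    - {"trans": [-5, 0, -100], "finger_gap": 60}
    - {"trans": [-5, 0, -150], "finger_gap": 60}

```text
time: 7.1
tool_pos: [562.3, -148.6, 293.9]
tcp_rot: [179.9, -0.0, 60.1]
ft_force: [0.8, -0.3, -0.7]
finger_gap: 59.9
grip_force: 0.0
```

Emit:
move_tool:
  increments:
    - {"trans": [-30, 0, -20], "finger_gap": 85}
    - {"trans": [-55, 0, -20], "finger_gap": 85}
    - {"trans": [-55, 0, -20], "finger_gap": 85}
    - {"trans": [-55, 0, -20], "finger_gap": 85}

```text
time: 7.6
tool_pos: [534.7, -196.0, 311.0]
tcp_rot: [-180.0, -0.0, 60.0]
ft_force: [0.1, -0.3, 0.1]
finger_gap: 85.2
grip_force: 0.0
```

Run:
```python
from h import *
c=snap('wrist','d0.png');cv2.imwrite('pics/d.png',cv2.resize(c['pixels'][140:290,160:360],(800,600),interpolation=cv2.INTER_CUBIC))
print(r.sense()['tool_pos'],r.sense()['tcp_rot'])
```

```text
[ 534.79052162 -195.86670855  310.90989027] [-1.79960644e+02 -2.28277653e-02  6.00699930e+01]
```

View pics/d.png

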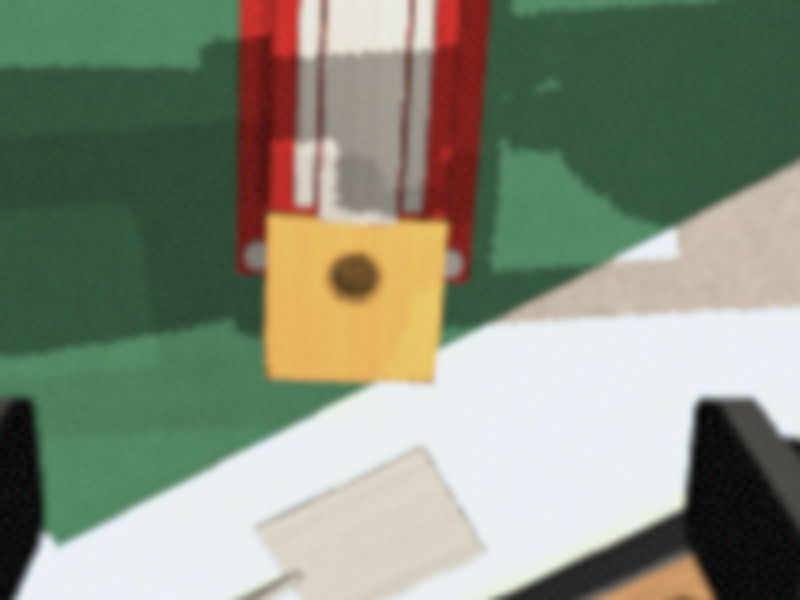

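The lock is at its stop and the bore is uncovered: dark circle at crop (354,276) → pixel (248.5,209). Measure it from two wrist positions.

Add to h.py:
```python
def bore(s,g,w=14):
    x,y=map(int,g);p=s['pixels'][y-w:y+w,x-w:x+w].astype(float).max(2)
    m=(p<.62*np.percentile(p,85)).astype(np.uint8);n,l,st,ce=cv2.connectedComponentsWithStats(m)
    i=min(range(1,n),key=lambda i:np.hypot(*(ce[i]-w))-st[i,4]**.5);return ce[i]+[x-w,y-w],st[i]
```

Run:
```python
from h import *
import json
c=snap('wrist');u,st=bore(c,(248,209));print(u,st,onz(c,u,122),c['pose'][:3,3])
json.dump([c['pose'].tolist(),u.tolist()],open('b1.json','w'))
```

```text
[248.05555556 208.86666667] [ 9  9 11 11 90] [ 505.29377065 -241.3863878   122.        ] [ 573.22255489 -130.91333767  453.52760524]
```

Emit:
move_tool:
  increments:
    - {"trans": [-45, 0, 30], "finger_gap": 85}
    - {"trans": [-90, 0, 30], "finger_gap": 85}
    - {"trans": [-90, 0, 30], "finger_gap": 85}
    - {"trans": [-90, 0, 30], "finger_gap": 85}

```text
time: 8.2
tool_pos: [490.1, -274.1, 281.3]
tcp_rot: [180.0, -0.0, 60.0]
ft_force: [-0.1, -0.3, -0.6]
finger_gap: 85.1
grip_force: 0.0
```

Run:
```python
from h import *
import json
P,u1=json.load(open('b1.json'))
c=snap('wrist','e.png');g=proj(c,onz(dict(c,pose=np.array(P)),u1,122));u,st=bore(c,g);print(g,u,st,onz(c,u,122))
print(tri([(dict(c,pose=np.array(P)),u1),(c,u)]),r.sense()['tool_pos'])
b=snap('top');g=proj(b,onz(c,u,122));print(g,b['pixels'][int(g[1])-4:int(g[1])+5,int(g[0])-4:int(g[0])+5].max(2))
```

```text
[247.15108144 140.68414968] [247.47179487 141.63076923] [  7   8  16  16 195] [ 505.08308124 -242.43491253  122.        ]
(array([ 504.63011311, -242.78801358,  118.0434066 ]), [np.float64(0.16892299773261824), np.float64(0.16892299773262043)]) [ 490.29756555 -273.78316359  281.45725215]
[340.6652554  210.47992726] [[119 144 151 151 149 145 123 116 115]
 [129 143 147 153 144 131 119 116 119]
 [141 147 144 130 116  88  98 118 120]
 [149 147 134  94  74  58  67 105 115]
 [151 147 120  70  67  64  55  84 120]
 [151 146 114  59  63  62  52  77 112]
 [150 124  97  72  67  62  66  95 121]
 [145  98 105 105  93  88 101 113 121]
 [122  89 111 117 116 114 117 114 124]]
```

Emit:
move_tool:
  increments:
    - {"trans": [53, -28, -20], "finger_gap": 85}
    - {"trans": [107, -56, -40], "finger_gap": 85}
    - {"trans": [160, -84, -40], "finger_gap": 85}
    - {"trans": [214, -112, -40], "finger_gap": 85}
    - {"trans": [267, -139, -40], "finger_gap": 85}
    - {"trans": [321, -167, -40], "finger_gap": 85}
    - {"trans": [375, -195, -40], "finger_gap": 85}
    - {"trans": [428, -223, -40], "finger_gap": 85}

```text
time: 9.3
tool_pos: [509.6, 210.8, 321.7]
tcp_rot: [180.0, -0.0, 60.1]
ft_force: [1.0, -1.4, -0.4]
finger_gap: 85.0
grip_force: 0.0
```

Emit:
move_tool:
  increments:
    - {"finger_gap": 85}
    - {"finger_gap": 85}
    - {"finger_gap": 85}

```text
time: 9.68
tool_pos: [510.3, 206.8, 321.5]
tcp_rot: [180.0, 0.0, 60.0]
ft_force: [0.5, -1.1, -0.7]
finger_gap: 84.9
grip_force: 0.0
```

Run:
```python
from h import *
c=snap('wrist','f0.png');g=proj(c,(511,208.5,167));print(g,r.sense()['tool_pos'])
cv2.imwrite('pics/f.png',cv2.resize(c['pixels'],(640,480)))
```

```text
[249.83102729 172.49976625] [510.35359365 206.57764882 321.52242682]
```

View pics/f.png

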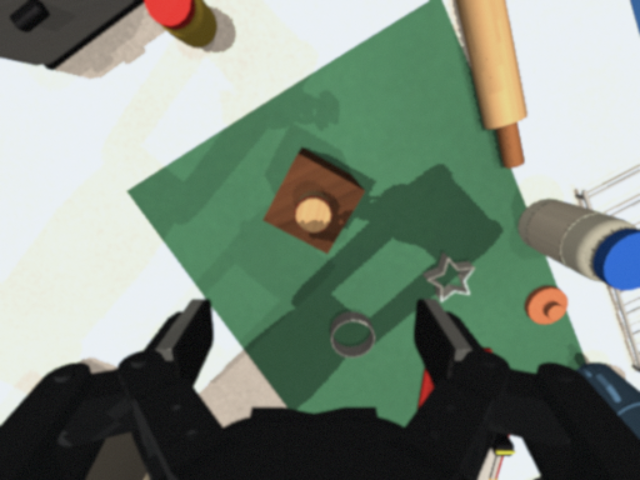

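Handle top at (314,215)/640 → pixel (251,172), as predicted.

Run:
```python
from h import *
c=snap('wrist');p=c['pixels'][155:190,232:270];h=cv2.cvtColor(p,cv2.COLOR_BGR2HSV)
m=((h[...,2]>170)&(h[...,0]<30)).astype(np.uint8);n,l,st,ce=cv2.connectedComponentsWithStats(m);i=1+np.argmax(st[1:,4])
u=ce[i]+[232,155];X=onz(c,u,167);print(u,st[i],X,np.linalg.norm(onz(c,u+[st[i][2]/2,0],167)-X)*2)
t=r.sense()['tool_pos'];print(Rm().T@(X-t))
```

```text
[249.86516854 168.87865169] [  4   4  28  20 445] [513.1646391  211.76439648 167.        ] 30.506690493523465
[  5.9458726   -0.29812818 154.50757869]
```

Emit:
move_tool:
  increments:
    - {"trans": [2, 0, 50], "finger_gap": 70}
    - {"trans": [2, 0, 100], "finger_gap": 60}
    - {"trans": [2, 0, 150], "finger_gap": 55}
    - {"trans": [2, 0, 175], "finger_gap": 55}
    - {"trans": [2, 0, 184], "finger_gap": 55}
    - {"trans": [2, 0, 184], "finger_gap": 55}
    - {"trans": [2, 0, 184], "finger_gap": 20}
    - {"trans": [2, 0, 184], "finger_gap": 20}
  clamp_n: 80

```text
time: 10.78
tool_pos: [512.5, 209.6, 139.6]
tcp_rot: [179.9, -0.1, 60.0]
ft_force: [-1.8, -0.9, 5.6]
finger_gap: 30.0
grip_force: 79.0
```

Emit:
move_tool:
  increments:
    - {"finger_gap": 20}
    - {"finger_gap": 20}
    - {"finger_gap": 20}
    - {"trans": [0, 0, -4], "finger_gap": 20}
    - {"trans": [0, 0, -4], "finger_gap": 20}
    - {"trans": [0, 0, -4], "finger_gap": 20}

```text
time: 11.52
tool_pos: [511.0, 209.2, 141.1]
tcp_rot: [-180.0, 0.0, 60.0]
ft_force: [-0.0, -0.5, -2.5]
finger_gap: 29.8
grip_force: 79.0
```

Emit:
move_tool:
  increments:
    - {"trans": [0, 0, -15], "finger_gap": 20}
    - {"trans": [0, 0, -40], "finger_gap": 20}
    - {"trans": [0, 0, -70], "finger_gap": 20}
    - {"trans": [0, 0, -100], "finger_gap": 20}
    - {"trans": [0, 0, -130], "finger_gap": 20}
    - {"trans": [0, 0, -155], "finger_gap": 20}
    - {"trans": [0, 0, -165], "finger_gap": 20}
    - {"trans": [0, 0, -165], "finger_gap": 20}

```text
time: 12.52
tool_pos: [511.4, 209.3, 307.1]
tcp_rot: [180.0, -0.1, 60.0]
ft_force: [0.6, 0.7, -1.8]
finger_gap: 30.1
grip_force: 80.0
```

Run:
```python
from h import *
t=r.sense();print(t['tool_pos'],t['ft_force'],t['finger_gap'])
c=snap('wrist','g0.png');T=t['tool_pos'];print(proj(c,T+[0,0,-126]),proj(c,T+[0,0,-16]))
cv2.imwrite('pics/g.png',cv2.resize(c['pixels'][140:380,120:400],(700,600)))
a=snap('scene','ga.png');b=snap('top','gb.png')
for s in(a,b):print(proj(s,T+[0,0,-126]),proj(s,T+[0,0,-16]))
```

```text
[511.41668701 209.31692546 307.06507272] [ 0.58705047  0.67107142 -1.7985062 ] 30.05568894657474
[249.89893128 181.28502921] [249.49905034 229.02244084]
[313.13111117 163.52809203] [316.99973546 132.11193216]
[200.55326107 205.75445974] [195.19212006 202.65915252]
```

View pics/g.png

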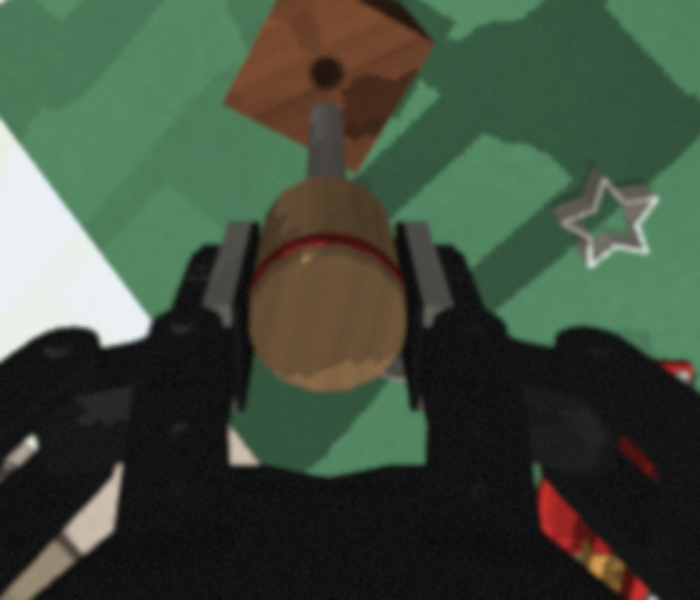

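Rod held straight; tip at crop (325,105) → pixel (250,182), matching the prediction (249.9,181.3). Carry it over the press.

Emit:
move_tool:
  increments:
    - {"trans": [-35, 20, 0], "finger_gap": 20}
    - {"trans": [-90, 50, 0], "finger_gap": 20}
    - {"trans": [-145, 81, 0], "finger_gap": 20}
    - {"trans": [-200, 112, 0], "finger_gap": 20}
    - {"trans": [-255, 142, 0], "finger_gap": 20}
    - {"trans": [-310, 173, 0], "finger_gap": 20}
    - {"trans": [-360, 201, 0], "finger_gap": 20}
    - {"trans": [-394, 220, 0], "finger_gap": 20}

```text
time: 13.68
tool_pos: [503.9, -244.4, 304.7]
tcp_rot: [-179.9, 0.0, 59.9]
ft_force: [0.4, 0.4, -1.6]
finger_gap: 29.9
grip_force: 80.0
```

Emit:
move_tool:
  increments:
    - {"trans": [0, 0, 10], "finger_gap": 20}
    - {"trans": [0, 0, 30], "finger_gap": 20}
    - {"trans": [0, 0, 40], "finger_gap": 20}
    - {"trans": [0, 0, 40], "finger_gap": 20}
    - {"trans": [0, 0, 40], "finger_gap": 20}

```text
time: 14.3
tool_pos: [505.3, -241.4, 266.8]
tcp_rot: [180.0, 0.0, 60.1]
ft_force: [-0.2, 0.3, -2.2]
finger_gap: 30.2
grip_force: 80.0
```

Run:
```python
from h import *
t=r.sense();T=t['tool_pos'];print(T,t['tcp_rot'],t['ft_force'])
c=snap('wrist','i0.png');print(proj(c,T+[0,0,-126]),proj(c,(505.2,-242,122)))
cv2.imwrite('pics/i.png',cv2.resize(c['pixels'][150:250,190:310],(720,600),interpolation=cv2.INTER_CUBIC))
```

```text
[ 505.34871963 -241.41619812  266.83311691] [1.79956438e+02 9.14509642e-04 6.00978672e+01] [-0.21366567  0.34252368 -2.17433954]
[249.94134512 181.18565557] [250.134712   176.91350901]
```

View pics/i.png

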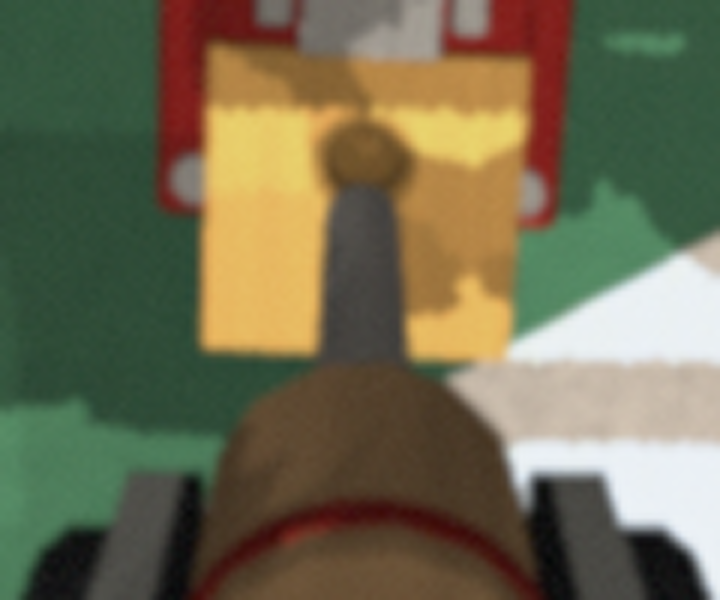

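Tip at crop (360,185) → (250,180.8); bore centre at crop (365,163) → (250.8,177.2): alignment within about 0.7 mm, to correct along tool +y.

Emit:
move_tool:
  increments:
    - {"trans": [0, 0.5, 5], "finger_gap": 20}
    - {"trans": [0, 0.5, 10], "finger_gap": 20}
    - {"trans": [0, 0.5, 15], "finger_gap": 20}
    - {"trans": [0, 0.5, 19], "finger_gap": 20}
    - {"trans": [0, 0.5, 23], "finger_gap": 20}
    - {"trans": [0, 0.5, 27], "finger_gap": 20}
    - {"trans": [0, 0.5, 31], "finger_gap": 20}
    - {"trans": [0, 0.5, 31], "finger_gap": 20}

```text
time: 15.35
tool_pos: [505.3, -242.1, 234.8]
tcp_rot: [-180.0, -0.0, 60.0]
ft_force: [-0.3, 0.6, -1.4]
finger_gap: 29.9
grip_force: 80.0
```

Emit:
move_tool:
  increments:
    - {"trans": [0, 0, 5], "finger_gap": 20}
    - {"trans": [0, 0, 11], "finger_gap": 20}
    - {"trans": [0, 0, 17], "finger_gap": 20}
    - {"trans": [0, 0, 23], "finger_gap": 20}
    - {"trans": [0, 0, 29], "finger_gap": 20}
    - {"trans": [0, 0, 35], "finger_gap": 20}
    - {"trans": [0, 0, 38], "finger_gap": 20}
    - {"trans": [0, 0, 38], "finger_gap": 20}

```text
time: 16.35
tool_pos: [505.3, -242.2, 197.0]
tcp_rot: [-180.0, 0.0, 60.0]
ft_force: [-0.4, 0.1, -2.4]
finger_gap: 29.9
grip_force: 80.0
```

Emit:
move_tool:
  increments:
    - {"trans": [0, 0, 3], "finger_gap": 20}
    - {"trans": [0, 0, 6], "finger_gap": 20}
    - {"trans": [0, 0, 9], "finger_gap": 20}
    - {"trans": [0, 0, 12], "finger_gap": 20}
    - {"trans": [0, 0, 15], "finger_gap": 20}
    - {"trans": [0, 0, 15], "finger_gap": 20}

```text
time: 17.1
tool_pos: [505.2, -242.1, 181.9]
tcp_rot: [-180.0, -0.0, 60.0]
ft_force: [0.1, 0.2, -1.6]
finger_gap: 29.9
grip_force: 80.0
```

Emit:
move_tool:
  increments:
    - {"trans": [0, 0, 5], "finger_gap": 20}
    - {"trans": [0, 0, 10], "finger_gap": 20}
    - {"trans": [0, 0, 15], "finger_gap": 20}
    - {"trans": [0, 0, 20], "finger_gap": 20}
    - {"trans": [0, 0, 25], "finger_gap": 20}
    - {"trans": [0, 0, 25], "finger_gap": 20}
    - {"trans": [0, 0, 25], "finger_gap": 20}

```text
time: 17.98
tool_pos: [505.5, -242.2, 157.4]
tcp_rot: [180.0, -0.0, 60.0]
ft_force: [-0.6, -0.2, -1.6]
finger_gap: 30.0
grip_force: 80.0
```

Run:
```python
from h import *
t=r.sense();T=t['tool_pos'];print(T)
a=snap('scene');X=np.array([505.2,-242.1,0])
for z in(30,50,66,106,122,141,183):print(z,proj(a,X+[0,0,z]))
u,v=map(int,proj(a,X+[0,0,90]))
cv2.imwrite('pics/j.png',cv2.resize(a['pixels'][v-45:v+45,u-50:u+70],(800,600),interpolation=cv2.INTER_CUBIC));print(u-50,v-45,800/120)
```

```text
[ 505.47692019 -242.2348144   157.37739999]
30 [165.29182962 213.52205915]
50 [164.54890363 208.71715402]
66 [163.94371721 204.80808811]
106 [162.3868224 194.7722045]
122 [161.74579441 190.64862683]
141 [160.97044537 185.66761619]
183 [159.1996799  174.31883981]
113 153 6.666666666666667
```

View pics/j.png

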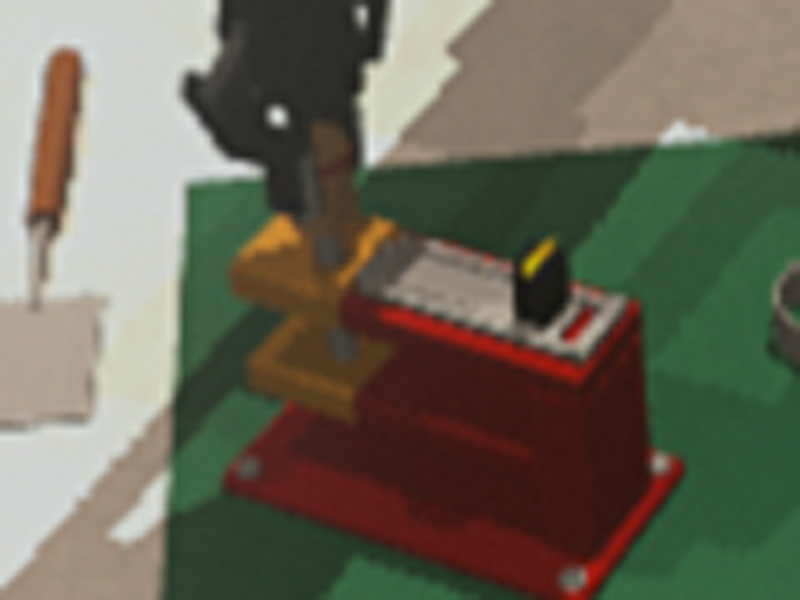

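The rod passes through both guides, lock at the far end; handle's lower edge at crop (330,232). Check its height numerically.

Run:
```python
from h import *
a=snap('scene');X=np.array([505.4,-242.2,0]);d=a['pose'][:3,3]-X;d[2]=0;d/=np.linalg.norm(d)
for z in(137,139,141,143):print('handle front',z,proj(a,X+16*d+[0,0,z]))
print('shaft at mouth',proj(a,X+6*d+[0,0,122]))
for row in range(176,197):print(row,a['pixels'][row,159:166].reshape(-1).tolist())
# grasped hanging view: handle top/wrist; tip in ga.png
g=cv2.imread('pics/ga.png');T=np.array([511.4,209.3,307.1])
d=a['pose'][:3,3]-T;d[2]=0;d/=np.linalg.norm(d)
for o in(123,125,127):print(o,'tip row',proj(a,T+3*d-[0,0,o]))
print(g[158:170,313].tolist())
```

```text
handle front 137 [161.63281738 190.19149442]
handle front 139 [161.5504726  189.66248834]
handle front 141 [161.46795162 189.13243217]
handle front 143 [161.38525384 188.60132256]
shaft at mouth [161.91025182 191.97441294]
176 [54, 60, 63, 46, 59, 69, 46, 65, 84, 47, 65, 84, 45, 61, 79, 40, 51, 72, 33, 38, 57]
177 [59, 66, 69, 48, 60, 70, 46, 63, 84, 41, 55, 78, 40, 51, 73, 36, 42, 66, 34, 41, 58]
178 [60, 65, 68, 48, 54, 64, 38, 48, 73, 37, 44, 72, 40, 49, 72, 39, 51, 69, 38, 50, 62]
179 [61, 67, 68, 46, 52, 60, 39, 50, 74, 40, 53, 76, 41, 56, 75, 42, 57, 74, 45, 60, 69]
180 [64, 70, 72, 53, 60, 67, 42, 57, 74, 44, 62, 81, 44, 61, 77, 42, 58, 74, 45, 63, 71]
181 [64, 71, 73, 55, 62, 66, 41, 54, 68, 45, 63, 80, 43, 59, 76, 41, 56, 73, 43, 60, 71]
182 [66, 73, 75, 55, 63, 66, 43, 56, 66, 44, 63, 79, 43, 60, 77, 43, 57, 73, 41, 57, 72]
183 [62, 68, 71, 57, 64, 67, 45, 57, 68, 43, 61, 79, 42, 59, 77, 42, 58, 74, 41, 56, 72]
184 [58, 63, 65, 58, 65, 69, 46, 57, 68, 43, 61, 79, 42, 59, 76, 41, 57, 73, 41, 57, 72]
185 [60, 67, 71, 55, 66, 75, 45, 62, 78, 44, 61, 79, 43, 61, 77, 41, 57, 73,
[... 615 characters left out ...]
 41, 60, 78, 37, 78, 116]
193 [37, 73, 104, 36, 61, 83, 39, 61, 81, 39, 63, 82, 40, 67, 91, 39, 80, 118, 40, 101, 155]
194 [38, 75, 109, 35, 67, 94, 35, 61, 85, 35, 66, 96, 37, 81, 120, 41, 104, 157, 40, 95, 143]
195 [41, 82, 120, 37, 72, 104, 37, 67, 95, 35, 69, 101, 38, 80, 119, 40, 94, 142, 34, 69, 102]
196 [40, 84, 124, 39, 79, 115, 37, 70, 101, 37, 70, 101, 38, 72, 103, 36, 69, 101, 32, 52, 83]
123 tip row [313.15222177 163.29663576]
125 tip row [313.08573895 163.83849587]
127 tip row [313.0193939  164.37929911]
[[62, 70, 73], [62, 69, 71], [60, 67, 71], [55, 61, 64], [54, 61, 64], [80, 91, 96], [147, 168, 174], [162, 187, 188], [110, 137, 123], [66, 93, 62], [59, 86, 63], [51, 71, 79]]
```

Hanging-tip row (163.2) and handle edge (187.9) both put the tip about 123.5 mm below the TCP, so it stands near z = 34; lower another 3.5 mm.

Emit:
move_tool:
  increments:
    - {"trans": [0, 0, 2], "finger_gap": 20}
    - {"trans": [0, 0, 3.5], "finger_gap": 20}
    - {"trans": [0, 0, 3.5], "finger_gap": 20}
    - {"trans": [0, 0, 3.5], "finger_gap": 20}
    - {"trans": [0, 0, 3.5], "finger_gap": 20}
    - {"trans": [0, 0, 3.5], "finger_gap": 20}

```text
time: 18.82
tool_pos: [505.5, -242.2, 153.8]
tcp_rot: [180.0, 0.0, 60.0]
ft_force: [0.7, 0.3, -1.7]
finger_gap: 30.4
grip_force: 80.0
```

Run:
```python
from h import *
a=snap('scene')
for row in range(185,195):print(row,a['pixels'][row,161:163].reshape(-1).tolist())
t=r.sense();print(t['tool_pos'],t['ft_force'],np.abs(t['qd']).max(),t['finger_gap'])
```

```text
185 [45, 57, 67, 44, 61, 79]
186 [45, 63, 80, 42, 61, 79]
187 [43, 63, 83, 43, 61, 80]
188 [44, 63, 84, 42, 60, 79]
189 [54, 65, 77, 54, 65, 75]
190 [62, 68, 71, 61, 68, 70]
191 [61, 67, 71, 62, 66, 70]
192 [52, 64, 76, 54, 64, 73]
193 [38, 61, 80, 41, 61, 80]
194 [34, 61, 84, 34, 65, 92]
[ 505.48367112 -242.24287803  153.85131548] [ 0.06316751  0.17809777 -1.86154715] 0.05314386700576017 30.014500625393303
```

```bash
python3 -c "
from bench import r, snapshot, hand_in
print(hand_in())"
```

```text
the job is handed in; nothing more can be done
None
```

The lock is at its end stop and the rod is threaded through both guides, held still in the gripper with its tip an estimated 20 mm (give or take 2 mm) below the lower guide and the handle about 20 mm above the upper one; the job is handed in, no verdict was shown, and I didn't re-check the bystanders in a final picture.

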